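Clear the slot of the easel rail

ROBOT

A 7-joint arm with a two-finger parallel gripper is mounted at the origin on the work surface. World frame = base frame: x ahead of the robot, y to its left, z up, the work surface at z = 0. Lengths are in m, angles in degrees, forces in N, time in s.
With the tool pointing down it reaches from about 0.425 to 0.875 m from the base axis. Payload 4.7 kg.
Tool frame: the origin (TCP) lies at the very end of the fingers, on their centre line; the grasp point (between the pads) lies behind it (env.pinch_z is the z of the grasp point in the tool frame, in m); z points along the fingers, y is the direction in which the jaws open and shut (so a half turn about z gives the same grasp; the last joint's range is limited). The gripper opens to 87 mm and grips with 3 to 60 N. Pads are 19 mm wide; open, the fingers measure 117 mm over their backs; the gripper's body (75 mm by 190 mm) begins 51 mm behind the grasp point.
Start: joints at [-74.765, 18.392, -4.016, 83.108, 1.295, 78.541, -3.26], TCP at [0.162, 0.63, 0.223] pointing down, gripper open.
Joint ranges: [-163.93, 163.93], [-17.29, 119.83], [-79.2, 71.16], [3.27, 140.29], [-89.18, 269.18], [5.43, 117.66], [-154.24, 154.24]. Speed limits (degrees/s): [147.25, 147.25, 180, 180, 180, 180, 180].

INTERFACE

Orientations are given as [roll, pitch, yaw] about the fixed x, y, z axes, in that order (R = Rz(yaw) Ry(pitch) Rx(roll)).
In Python, from cell import readout, read_camera, env gives the robot as it stands. The module is installed in compiled form; this text tells all that it offers.
- The arm moves only by the tool servo_tool, never from a script. Its argument "plan" is a list that holds one entry, the list of rows, each a list of 5 numbers: the finger opening in m, from 0 to 0.087, then the shift along the tool's x, y, z in m, then the turn about the tool's z in rad. In form: [[[jaw, x, y, z, yaw], ...]]. A call has 1 to 12 rows; each row is the pose to reach, as a shift and turn from the pose measured when the call began, along the tool's axes at that moment; what a row does not reach only later rows make up. A row lasts 1/12 s, in which the tool goes at most 41.7 mm and 7.16 degrees, less where a joint would pass 70% of its speed; a pose out of reach is approached as far as the arm can. A call with a gripper value outside its range is refused whole. The fingers move at their own pace and stop on an object; "force" is the grip in N (left out, the last holds). Time passes only in rows, so rows that repeat a pose let the fingers close. It gives the time, the measured TCP pose, the force and the opening at its end, in the units of the state.
- readout.get_obs(): the state, without advancing time (a new reading comes with each control period).
- read_camera(name): name is "scene" or "side" or "wrist"; returns a dict with "image" (480x640x3 uint8, red, green, blue), "range_z" (480x640 float32, m along the optical axis (not along the pixel's ray), 0 where there is no reading), "mtx" (3x3 intrinsics, pixels), "camera_from_world" (4x4, takes a point from world to camera coordinates). Camera axes: x right, y up, looking along -z (the intrinsics and any distortion apply to the point x, -y, -z); pixel columns grow to the right and rows downward; lengths in m; the calibration is good to about 2 mm. A picture is of the moment at which its call begins.
- env.sign_off(): hands the job in, once; it reports no verdict.
The state is a dict: "time_s": time; "qpos": joint angles; "joint_velocities": joint speeds; "effort": joint torques, N m; "tool_pos": TCP position; "tool_rot": TCP orientation; "force": force on the tool from outside, world axes, zero at the start; "wrist_torque": the same for the moment, N m; "grip_width": finger opening in m.
Only numpy, scipy, OpenCV 4.12 (cv2) and the standard library are available. Lean on these libraries where they do the work, as an engineer would, in place of code of your own. Each camera call takes 0.05 s, during which the arm holds its last target. There are 200 camera calls.

TASK

A wooden offcut is lodged in the T-slot of the easel rail. Stand the narrow scraper in the slot on the closed-end side of the offcut, push the offcut along with it and out of the slot's open end until it lies on the bench wholly clear of the rail, and leave the scraper standing upright in the slot. Do not touch the offcut with the fingers, and leave the wide scraper alone.

Things in the scene. Friction and masses are not known exactly. Their poses are not given: they have to be found in the camera images.
- rail: Fixed brown wooden rail 340 x 90 x 40 mm, T-slot along it, open end to the robot's left. Origin: centre of underside, on the bench; x along the slot to the open end (at +170 mm), z up. Slot floor 8 mm above the bench; mouth 44 mm wide between 12 mm thick lips; below them 62 mm wide, 20 mm high. At the right a dark block closes it, inner face at x = -158 mm.
- offcut: Pale wooden block in the rail's slot, seen through the mouth: 50 mm along the slot, 56 mm across (wider than the mouth), 14 mm high, about 100 g. Origin: centre of underside; x along the slot to the open end. Starts near mid-rail, 95 mm or more of empty slot between it and the closing block; slides under a few newtons.
- scraper: The narrow scraper, standing loose on the bench right of the rail, 105 mm tall, 300 g. Steel foot 60 mm long (x), 24 mm wide (y), 38 mm high; steel collar to 44 mm; above it, centred, a dark wooden square handle 24 x 24 mm up to 105 mm. Origin: centre of underside, z up. Both ends of the foot are alike; either can push.
- wide_scraper: Bystander with the same height, handle and materials, but its steel foot is 60 x 70 mm (x, y), too wide for the slot. Also stands right of the rail; either of the two may be nearer the robot. Origin: centre of underside.
There are look-alikes about, which are no part of the job. Leave any green or grey look-alike of the offcut alone. Of the things that look like the scraper, take the one that is farthest from the robot's base at the start.

How it is judged (in metres and radians):
On the way, in this order (a step that is already met when the one before it is completed fails the run):
1. the narrow scraper's foot is down in the slot, between the closed end and the offcut, which is still in the slot (z of scraper in the frame of rail below 0.025 m and y of scraper in the frame of rail between -0.015 and 0.015 m and x of scraper in the frame of rail above -0.16 m and x of scraper in the frame of offcut below -0.04 m and x of offcut in the frame of rail below 0.13 m), for 0.1 s.
2. the offcut has left the slot by the open end, the scraper still in the slot behind it (x of offcut in the frame of rail above 0.19 m and height (world z) of offcut below 0.006 m and y of offcut in the frame of rail between -0.08 and 0.08 m and z of scraper in the frame of rail below 0.03 m), for 0.1 s.
At the end, for the whole second after the job is handed in: The offcut lies flat and still on the bench, its centre over 190 mm from the rail's origin, past the open end; the narrow scraper stands still on the slot floor, its centre within the rail's length, within 15 mm of the slot's centre line and 10 degrees of upright (x of offcut in the frame of rail above 0.19 m and height (world z) of offcut below 0.006 m and angle between offcut's own z axis and vertical below 0.1 rad and linear speed of each of offcut, scraper below 0.02 m/s and z of scraper in the frame of rail between 0.004 and 0.015 m and y of scraper in the frame of rail between -0.015 and 0.015 m and x of scraper in the frame of rail between -0.16 and 0.17 m and angle between scraper's own z axis and vertical below 0.17 rad); the robot touches nothing.
It fails at once if the fingers touch the offcut (contact force between the fingers and offcut above 1 N).
It fails at once if the wide scraper is moved by more than 30 mm or tipped over (distance of wide_scraper from where it was at the start of the episode above 0.03 m or angle between wide_scraper's own z axis and vertical above 0.5 rad).
It also fails if it takes over 45 s, if anything falls off the work surface, if the arm or the gripper's body presses on something with over 40 N, if the wrist force passes 120 N, or if a joint passes its speed limit or range.

## Working session

There is one attempt and no reset: what is moved stays moved. The work goes in short steps, Python scripts to look and compute and a tool call to move; the robot and the scene stay as the last step left them, time stands still between calls to the robot, and variables do not carry over. Pictures are saved under pics/ and viewed, about 8 in all and at most 12, crops included, and the job is handed in when it is done.

Besides the shell and the picture viewer there is one more tool, called as a command line: name --argument value ..., lists and objects as JSON in quotes. servo_tool: Moves the arm, as the interface text tells. Its arguments: {"type":"object","properties":{"plan":{"type":"array"},"force":{"type":"number"}},"required":["plan"]}

```bash
mkdir -p pics; cat > h.py <<'E'
import numpy as np, cv2
from cell import readout, read_camera, env
def world(c,mask=None):
    z=c["range_z"];h,w=z.shape;u,v=np.meshgrid(np.arange(w),np.arange(h));K=c["mtx"]
    P=np.stack([(u-K[0,2])/K[0,0]*z,-(v-K[1,2])/K[1,1]*z,-z,np.ones_like(z)],-1)
    return (P@np.linalg.inv(c["camera_from_world"]).T)[...,:3]
def save(n,im): cv2.imwrite("pics/"+n,cv2.cvtColor(im,cv2.COLOR_RGB2BGR))
E
python3 - <<'E'
from h import *
print(readout.get_obs(),env.pinch_z)
for n in("scene","side"):
    c=read_camera(n);save(n+"0.png",c["image"]);np.savez(n+"0.npz",**c)
    print(n,c["mtx"],np.linalg.inv(c["camera_from_world"])[:3].round(3), (c["range_z"]>0).mean())
E
```

```text
{'time_s': 0.0, 'qpos': array([-74.76514688,  18.43806467,  -4.01488854,  83.17522654,
         1.29480503,  78.53999264,  -3.26090993]), 'joint_velocities': array([ 0.08811212, -0.00166263, -0.03046251,  0.0420302 , -0.0303741 ,
       -0.0925223 , -0.04691865]), 'effort': array([-7.99291070e-05, -4.91314030e+01, -4.03922265e-01, -3.12512076e+01,
       -6.39229151e-02,  4.41275525e-02,  1.57086552e-04]), 'tool_pos': array([0.16186242, 0.62895453, 0.22146985]), 'tool_rot': array([-1.79891945e+02,  5.76349833e-03,  1.65573350e+02]), 'force': array([-0.75464613, -0.36889077,  0.02265601]), 'wrist_torque': array([ 0.02453515,  0.01839358, -0.0222487 ]), 'grip_width': 0.08703039853353683} -0.0187
scene [[497.75561949   0.         332.1453423 ]
 [  0.         497.75561949 237.5536055 ]
 [  0.           0.           1.        ]] [[ 0.644 -0.58   0.499  0.868]
 [ 0.765  0.478 -0.431 -0.495]
 [ 0.012  0.659  0.752  0.648]] 0.996123046875
side [[544.87121585   0.         319.69455432]
 [  0.         544.87121585 241.77921939]
 [  0.           0.           1.        ]] [[-0.985  0.111 -0.134  0.312]
 [-0.174 -0.607  0.775  0.612]
 [ 0.005  0.787  0.617  0.629]] 0.9960091145833333
```

View pics/scene0.png

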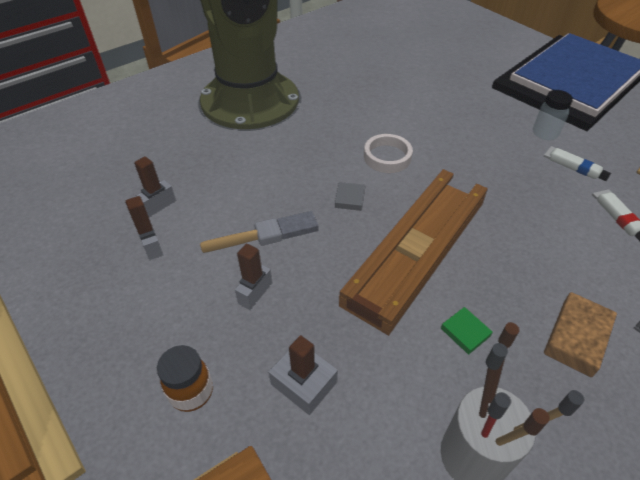

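View pics/side0.png

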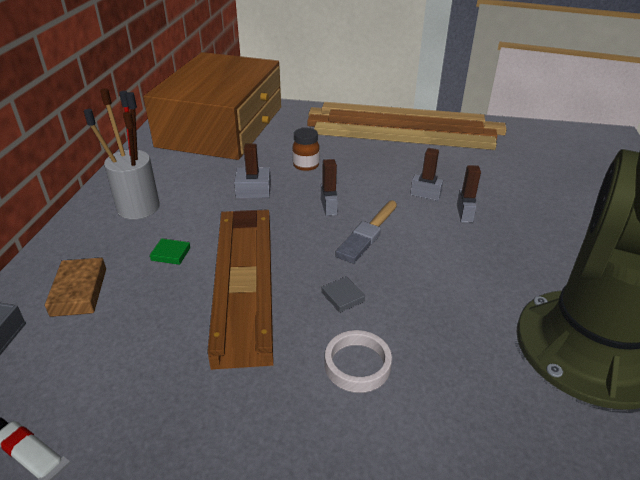

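Candidates for the narrow scraper, in scene pixels: A (252,275), B (143,225), C (150,185) and D (303,375), which looks like the wide one. The offcut is the pale block at (415,243); its look-alikes are grey (350,195) and green (466,330). Next I'll measure them.

```bash
python3 - <<'E'
from h import *
C={n:dict(np.load(n+"0.npz")) for n in("scene","side")}
W={n:world(C[n]) for n in C}
# scrapers: handle tops near z 0.105
seed={"scene":{"A":(249,250),"B":(137,203),"C":(146,161),"D":(301,345)},"side":{"A":(330,163),"B":(470,170),"C":(430,153),"D":(251,148)}}
P=np.concatenate([W[n].reshape(-1,3) for n in W])
for k in "ABCD":
    for n in W:
        u,v=seed[n][k];w=W[n][v-14:v+25,u-14:u+15].reshape(-1,3)
        t=w[(w[:,2]>.101)&(w[:,2]<.112)]
        print(k,n,"top",len(t),t.mean(0).round(4),t.min(0).round(3),t.max(0).round(3))
    ctr=t.mean(0)
    for n in W:
        w=W[n].reshape(-1,3); m=(np.hypot(*(w[:,:2]-ctr[:2]).T)<.07)&(w[:,2]>.031)&(w[:,2]<.042)
        r=cv2.minAreaRect((w[m][:,:2]*1000).astype(np.float32)); print("  foot",n,m.sum(),r, "r",np.hypot(*ctr[:2]).round(3))
# rail top at z .04
for n,(u0,u1,v0,v1) in {"scene":(330,500,160,335),"side":(200,280,200,375)}.items():
    w=W[n][v0:v1,u0:u1];I=C[n]["image"][v0:v1,u0:u1]
    hsv=cv2.cvtColor(I,cv2.COLOR_RGB2HSV);br=(hsv[...,1]>90)&(hsv[...,0]<25)
    m=br&(w[...,2]>.035)&(w[...,2]<.046); q=w[m]
    print("rail",n,cv2.minAreaRect((q[:,:2]*1000).astype(np.float32)),np.median(q[:,2]))
    pale=br&(hsv[...,2]>140)&(w[...,2]<.03)
    pale=cv2.morphologyEx(pale.astype(np.uint8),cv2.MORPH_OPEN,np.ones((3,3)))
    k,l,s,c=cv2.connectedComponentsWithStats(pale); i=1+s[1:,4].argmax(); q=w[l==i]
    print("offcut",s[i],c[i]+[u0,v0],q.mean(0).round(4),np.median(q[:,2]),cv2.minAreaRect((q[:,:2]*1000).astype(np.float32)))
a=cv2.resize(C["scene"]["image"][140:320,100:330],None,fx=3,fy=3,interpolation=cv2.INTER_CUBIC)
save("crop1.png",a)
E
```

```text
A scene top 236 [ 0.453  -0.2921  0.1046] [ 0.438 -0.305  0.101] [ 0.466 -0.278  0.108]
A side top 99 [ 0.4505 -0.29    0.1052] [ 0.437 -0.306  0.101] [ 0.464 -0.279  0.108]
  foot scene 306 ((451.9776916503906, -291.42138671875), (24.80756950378418, 61.12000274658203), 18.370935440063477) r 0.536
  foot side 126 ((450.6496887207031, -291.5086669921875), (24.619857788085938, 61.914649963378906), 19.690710067749023) r 0.536
B scene top 189 [ 0.2608 -0.3717  0.1049] [ 0.247 -0.385  0.101] [ 0.273 -0.358  0.108]
B side top 107 [ 0.1802 -0.3169  0.105 ] [ 0.167 -0.335  0.101] [ 0.193 -0.305  0.109]
  foot scene 249 ((180.23025512695312, -317.089599609375), (27.758949279785156, 58.191619873046875), 8.13638973236084) r 0.365
  foot side 149 ((196.74639892578125, -327.3329162597656), (32.32752990722656, 97.13410186767578), 35.6112060546875) r 0.365
C scene top 155 [ 0.1824 -0.3182  0.1048] [ 0.169 -0.33   0.101] [ 0.194 -0.306  0.107]
C side top 94 [ 0.2585 -0.3692  0.105 ] [ 0.245 -0.385  0.101] [ 0.271 -0.359  0.108]
  foot scene 175 ((240.85321044921875, -365.12725830078125), (24.4070663
[... 562 characters left out ...]
, 64.7091293334961), 12.154913902282715) r 0.696
rail scene ((552.7164916992188, -30.741470336914062), (90.40921783447266, 340.7350769042969), 14.832901000976562) 0.04006000632049306
offcut [ 70  70  32  26 504] [415.71230159 242.26984127] [ 0.5498 -0.0351  0.0223] 0.022303858434851165 ((549.74853515625, -34.29041290283203), (41.2932243347168, 49.560916900634766), 13.546915054321289)
rail side ((552.0765991210938, -32.6375732421875), (89.7458267211914, 342.86456298828125), 14.935687065124512) 0.04071535565514628
offcut [41 70 10  3 30] [245.5 271. ] [ 0.5527 -0.0482  0.0228] 0.02287599995072548 ((552.6767578125, -47.33777618408203), (16.468177795410156, 8.010819435119629), 6.430136203765869)
```

View pics/crop1.png

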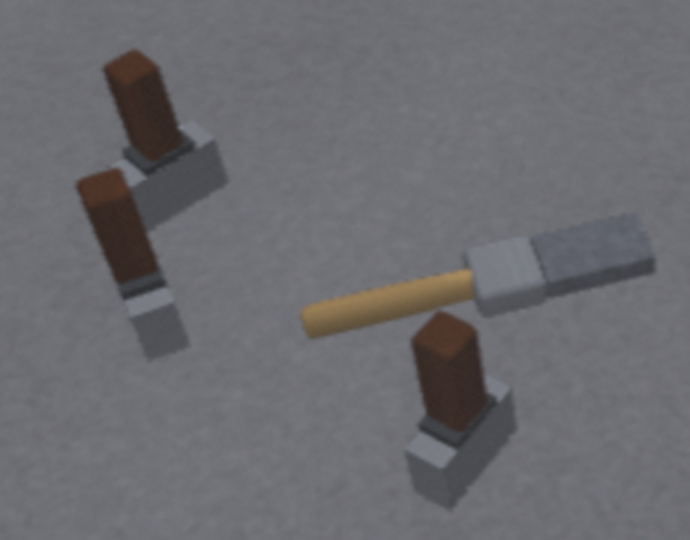

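The crop shows A's foot (at about 460,440 in the crop) as narrow, measuring 25x61 mm. B and C are also narrow but stand nearer the base (0.37 and 0.45 m), against A at 0.536 m. D is 70x61 mm, so it is the wide one. I'm taking A at (0.4515, -0.2915), long axis about 109°. The rail is at (0.552, -0.032), axis about 105°, with the offcut near rail x = 0. Travelling around the base first.

servo_tool --plan '[[[0.087,-0.495,-0.367,0,1.2],[0.087,-0.495,-0.367,0,1.2],[0.087,-0.495,-0.367,0,1.2],[0.087,-0.495,-0.367,0,1.2],[0.087,-0.495,-0.367,0,1.2],[0.087,-0.495,-0.367,0,1.2],[0.087,-0.495,-0.367,0,1.2],[0.087,-0.495,-0.367,0,1.2],[0.087,-0.495,-0.367,0,1.2],[0.087,-0.495,-0.367,0,1.2],[0.087,-0.495,-0.367,0,1.2],[0.087,-0.495,-0.367,0,1.2]]]' --force 40

```text
time_s: 1.1
tool_pos: [0.4772, 0.2389, 0.2222]
tool_rot: [-180.0, 0.1, 96.8]
force: [0.1, 0.2, -0.3]
grip_width: 0.0868
```

```bash
cat > go.py <<'E'
import sys
from h import *
from scipy.spatial.transform import Rotation as R
# usage: go.py x y z yaw -> shift/turn in tool axes
o=readout.get_obs(); t=np.array(list(map(float,sys.argv[1:4])));r=R.from_euler('xyz',o["tool_rot"],degrees=True)
d=r.inv().apply(t-o["tool_pos"]); g=R.from_euler('xyz',[180,0,float(sys.argv[4])],degrees=True)
print("t",o["time_s"],"pos",o["tool_pos"].round(4),"rot",o["tool_rot"].round(2),"F",o["force"].round(1),"grip",round(o["grip_width"],4),"q",o["qpos"].round(0))
print("shift",d.round(4),"turn",(r.inv()*g).as_rotvec().round(3))
E
python3 go.py .4515 -.2915 .2 19.2
```

```text
t 1.1 pos [0.4772 0.2389 0.2222] rot [-1.7996e+02  8.0000e-02  9.6820e+01] F [ 0.1  0.2 -0.3] grip 0.0868 q [-49.   4.  21. 100.  -1.  76. -21.]
shift [-0.5236 -0.0885  0.023 ] turn [0.    0.002 1.355]
```

servo_tool --plan '[[[0.087,-0.27,0.0,0,0.7],[0.087,-0.27,0.0,0,0.7],[0.087,-0.27,0,0,0.7],[0.087,-0.27,0,0,0.7],[0.087,-0.27,0,0,0.7],[0.087,-0.523,-0.088,0.02,1.355],[0.087,-0.523,-0.088,0.02,1.355],[0.087,-0.523,-0.088,0.02,1.355],[0.087,-0.523,-0.088,0.02,1.355],[0.087,-0.523,-0.088,0.02,1.355],[0.087,-0.523,-0.088,0.02,1.355],[0.087,-0.523,-0.088,0.02,1.355]]]'

```text
time_s: 2.1
tool_pos: [0.4566, -0.2555, 0.2051]
tool_rot: [180.0, 0.0, 18.9]
force: [1.1, -0.2, -0.1]
grip_width: 0.0869
```

```bash
python3 go.py .4515 -.2915 .16 19.2
```

```text
t 2.1 pos [ 0.4566 -0.2555  0.2051] rot [179.95   0.    18.93] F [ 1.1 -0.2 -0.1] grip 0.0869 q [-21.   3.  49. 104.  -3.  74. -42.]
shift [-0.0165  0.0323  0.0452] turn [ 0.001  0.    -0.005]
```

servo_tool --plan '[[[0.087,-0.0165,0.0325,0.03,-0.005],[0.087,-0.0165,0.0325,0.045,-0.005],[0.087,-0.0165,0.0325,0.045,-0.005],[0.087,-0.0165,0.0325,0.045,-0.005],[0.087,-0.0165,0.0325,0.045,-0.005]]]'

```text
time_s: 2.52
tool_pos: [0.4525, -0.2904, 0.1607]
tool_rot: [180.0, -0.0, 19.3]
force: [-0.3, 0.8, -0.2]
grip_width: 0.0868
```

```bash
python3 - <<'E'
from h import *
c=read_camera("wrist");save("wrist1.png",c["image"])
w=world(c); I=c["image"]; m=(w[...,2]>.1)&(w[...,2]<.109)&(np.hypot(w[...,0]-.4515,w[...,1]+.2915)<.03)
print(m.sum(),cv2.minAreaRect((w[m][:,:2]*1000).astype(np.float32)))
m=(w[...,2]>.031)&(w[...,2]<.042)&(np.hypot(w[...,0]-.4515,w[...,1]+.2915)<.05)
print(m.sum(),cv2.minAreaRect((w[m][:,:2]*1000).astype(np.float32)))
E
python3 go.py .4515 -.2915 .056 19.2
```

```text
1241 ((452.2659912109375, -291.3783874511719), (23.308837890625, 23.708721160888672), 19.985050201416016)
1009 ((451.9327392578125, -291.8020935058594), (23.88801383972168, 59.92707824707031), 19.454505920410156)
t 2.5667 pos [ 0.4529 -0.2904  0.1611] rot [ 1.7994e+02 -8.0000e-02  1.9370e+01] F [ 0.2 -0.2  0.4] grip 0.0871 q [-17.   9.  51. 105.  -8.  69. -34.]
shift [-0.0018  0.0005  0.1051] turn [ 0.001 -0.001  0.003]
```

View pics/wrist1.png

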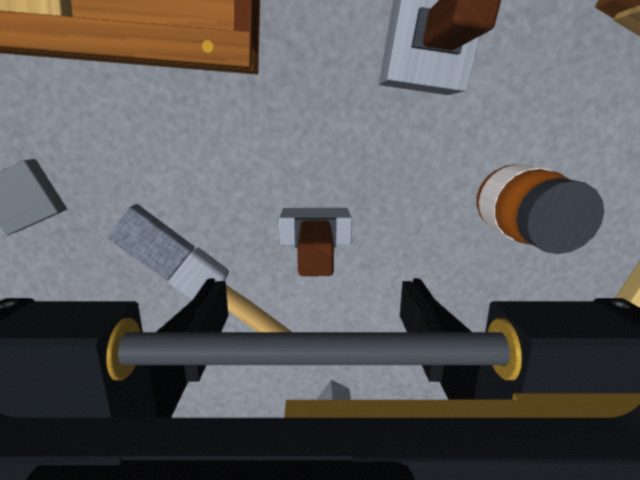

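The wrist view shows scraper A centred between the fingers (handle at 315,248) with nothing beside it. Descending and gripping.

servo_tool --plan '[[[0.087,-0.001,0.001,0.035,0],[0.087,-0.001,0.001,0.07,0],[0.087,-0.001,0.001,0.09,0],[0.087,-0.001,0.001,0.105,0],[0.087,-0.001,0.001,0.105,0],[0.087,-0.001,0.001,0.105,0],[0.02,-0.001,0.001,0.105,0],[0.02,-0.001,0.001,0.105,0],[0.02,-0.001,0.001,0.105,0],[0.02,-0.001,0.001,0.105,0],[0.02,-0.001,0.001,0.105,0],[0.02,-0.001,0.001,0.105,0]]]' --force 40

```text
time_s: 3.57
tool_pos: [0.4527, -0.2917, 0.0564]
tool_rot: [179.9, -0.1, 19.4]
force: [0.6, 0.1, -0.3]
grip_width: 0.0551
```

servo_tool --plan '[[[0.02,0,0,0,0],[0.02,0,0,0,0],[0.02,0,0,-0.02,0],[0.02,0,0,-0.05,0],[0.02,0,0,-0.085,0],[0.02,0,0,-0.1,0],[0.02,0,0,-0.1,0],[0.02,0,0,-0.1,0]]]'

```text
time_s: 4.23
tool_pos: [0.4529, -0.2918, 0.157]
tool_rot: [179.9, -0.2, 19.4]
force: [0.4, -0.3, -1.4]
grip_width: 0.0202
```

```bash
python3 - <<'E'
a=np=None
import numpy as np
a=np.radians(104.9);u=np.array([np.cos(a),np.sin(a)]);print(np.array([.5524,-.0317])-.093*u)
E
python3 go.py .576 -.122 .16 14.9
```

```text
[ 0.57631335 -0.12157298]
t 4.2333 pos [ 0.4529 -0.2918  0.157 ] rot [179.89  -0.22  19.38] F [ 0.4 -0.3 -1.4] grip 0.0202 q [-17.   9.  52. 106.  -8.  68. -33.]
shift [ 0.1724 -0.1193 -0.0025] turn [ 0.002 -0.004  0.078]
```

The fingers were still closing when I lifted, so the grip may have missed (opening 0.020). Looking to check.

```bash
python3 - <<'E'
from h import *
s=read_camera("scene");w=read_camera("wrist")
save("m1.png",np.hstack([cv2.resize(s["image"][150:350,120:390],(540,400)),cv2.resize(w["image"],(260,195)).repeat(1,0)if 0 else cv2.copyMakeBorder(cv2.resize(w["image"],(260,195)),0,205,0,0,cv2.BORDER_CONSTANT)]))
for c in(s,w):
    W=world(c);m=(W[...,2]>.1)&(W[...,2]<.109)&(np.hypot(W[...,0]-.452,W[...,1]+.2915)<.06)
    if m.sum(): print(m.sum(),cv2.minAreaRect((W[m][:,:2]*1000).astype(np.float32)))
    m=(W[...,2]>.031)&(W[...,2]<.042)&(np.hypot(W[...,0]-.452,W[...,1]+.2915)<.06)
    if m.sum(): print(m.sum(),cv2.minAreaRect((W[m][:,:2]*1000).astype(np.float32)))
E
```

```text
249 ((452.0633544921875, -291.46405029296875), (24.30868148803711, 24.319011688232422), 21.522212982177734)
301 ((452.1477966308594, -291.0037841796875), (24.324758529663086, 60.72319412231445), 19.142993927001953)
1306 ((452.0362854003906, -291.7337646484375), (23.862117767333984, 23.799304962158203), 18.715465545654297)
1041 ((451.44976806640625, -292.0093078613281), (24.962200164794922, 59.99828338623047), 19.793804168701172)
```

View pics/m1.png

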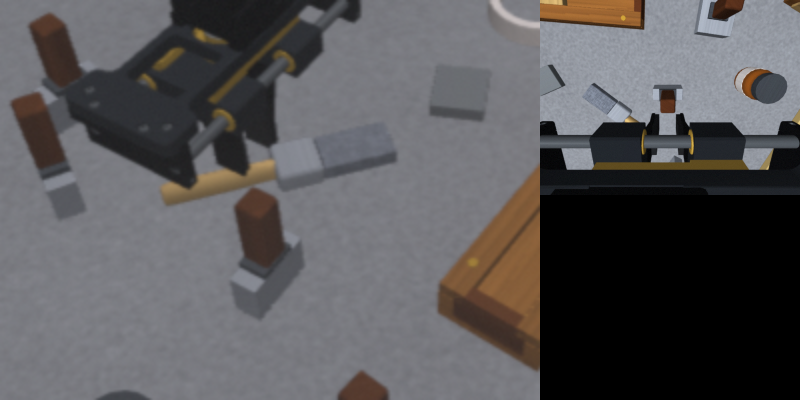

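```bash
python3 - <<'E'
from h import *
o=readout.get_obs()
for n in("scene","side"):
    c=read_camera(n)
    for p in (o["tool_pos"],[.452,-.2915,.105]):
        q=c["camera_from_world"]@np.r_[p,1];k=c["mtx"]@[q[0],-q[1],-q[2]];print(n,k[:2]/k[2], (k[:2]/k[2]-[120,150])*2)
    # fingertip points: within 40mm around tcp and z>tcp-10mm
    W=world(c);m=(np.hypot(W[...,0]-o["tool_pos"][0],W[...,1]-o["tool_pos"][1])<.09)&(W[...,2]>.12)
    print(m.sum(),W[m].min(0).round(3),W[m].max(0).round(3), np.median(W[m][W[m][:,2]<W[m][:,2].min()+.015],0))
E
python3 go.py .452 -.2915 .056 19.4
```

```text
scene [243.57449759 226.7868923 ] [247.14899518 153.57378461]
scene [247.75259167 251.05987744] [255.50518335 202.11975489]
18993 [ 0.418 -0.381  0.155] [ 0.514 -0.201  0.469] [ 0.45540563 -0.2968913   0.16259641]
side [329.02552324 138.71855909] [418.05104649 -22.56288181]
side [328.52587302 162.32908467] [417.05174604  24.65816933]
5375 [ 0.39  -0.368  0.157] [ 0.513 -0.201  0.408] [ 0.44887704 -0.27629818  0.16423689]
t 4.4333 pos [ 0.4515 -0.2911  0.155 ] rot [-1.7998e+02  1.0000e-02  1.9370e+01] F [ 1.   0.1 -0.5] grip 0.0201 q [-17.  10.  52. 106.  -8.  68. -33.]
shift [0.0004 0.0005 0.099 ] turn [-0.     0.    -0.001]
```

The scraper stands undisturbed and the alignment is right; the jaws just close slowly. Reopening and descending, with longer closing time.

servo_tool --plan '[[[0.065,0,0,0,0],[0.065,0,0,0,0],[0.065,0,0,0,0],[0.065,0,0,0,0],[0.065,0,0,0,0],[0.065,0,0,0,0],[0.065,0,0,0,0],[0.065,0,0,0,0],[0.065,0,0,0,0],[0.065,0,0,0,0],[0.065,0,0,0,0],[0.065,0,0,0.02,0]]]'

```text
time_s: 5.43
tool_pos: [0.454, -0.2926, 0.1379]
tool_rot: [179.8, -0.3, 19.4]
force: [0.9, -1.4, 1.2]
grip_width: 0.0651
```

servo_tool --plan '[[[0.06,0,0,0,0]]]'

```text
time_s: 5.52
tool_pos: [0.4522, -0.2912, 0.1352]
tool_rot: [180.0, -0.1, 19.4]
force: [0.1, 1.1, -0.4]
grip_width: 0.0633
```

servo_tool --plan '[[[0.06,0,0,0.03,0],[0.06,0,0,0.06,0],[0.06,0,0,0.079,0],[0.06,0,0,0.079,0],[0.02,0,0,0.079,0],[0.02,0,0,0.079,0],[0.02,0,0,0.079,0],[0.02,0,0,0.079,0],[0.02,0,0,0.079,0],[0.02,0,0,0.079,0],[0.02,0,0,0.079,0],[0.02,0,0,0.079,0]]]' --force 40

```text
time_s: 6.52
tool_pos: [0.4527, -0.2914, 0.0566]
tool_rot: [179.9, -0.1, 19.4]
force: [0.7, -0.3, 1.4]
grip_width: 0.0239
```

servo_tool --plan '[[[0.02,0,0,0,0],[0.02,0,0,0,0],[0.02,0,0,0,0],[0.02,0,0,0,0],[0.02,0,0,0,0]]]'

```text
time_s: 6.93
tool_pos: [0.4526, -0.2915, 0.0566]
tool_rot: [179.9, -0.1, 19.4]
force: [-0.3, -0.2, -0.0]
grip_width: 0.0237
```

Held, with an opening of 23.7 mm that matches the 24 mm handle. Lifting.

servo_tool --plan '[[[0.015,0,0,-0.03,0],[0.015,0,0,-0.06,0],[0.015,0,0,-0.085,0],[0.015,0,0,-0.085,0],[0.015,0,0,-0.085,0]]]'

```text
time_s: 7.35
tool_pos: [0.453, -0.2914, 0.1422]
tool_rot: [179.9, -0.2, 19.4]
force: [0.2, -0.4, -3.8]
grip_width: 0.0239
```

```bash
python3 go.py .576 -.122 .14 14.9
```

```text
t 7.35 pos [ 0.453  -0.2914  0.1422] rot [179.91  -0.23  19.42] F [ 0.2 -0.4 -3.8] grip 0.0239 q [-17.  11.  52. 107.  -9.  67. -32.]
shift [ 0.1723 -0.1188  0.0027] turn [ 0.001 -0.004  0.079]
```

servo_tool --plan '[[[0.015,0.03,-0.02,0,0.02],[0.015,0.06,-0.04,0,0.04],[0.015,0.09,-0.06,0,0.06],[0.015,0.12,-0.08,0,0.08],[0.015,0.15,-0.1,0,0.08],[0.015,0.165,-0.113,0,0.08],[0.015,0.1725,-0.119,0,0.08],[0.015,0.1725,-0.119,0,0.08],[0.015,0.1725,-0.119,0,0.08],[0.015,0.1725,-0.119,0,0.08]]]'

```text
time_s: 8.18
tool_pos: [0.5744, -0.1244, 0.1419]
tool_rot: [179.9, -0.1, 14.6]
force: [-0.4, -0.3, -3.0]
grip_width: 0.024
```

```bash
python3 - <<'E'
from h import *
w=read_camera("wrist");s=read_camera("scene");d=read_camera("side")
save("m2.png",np.hstack([cv2.resize(w["image"],(400,300)),cv2.resize(d["image"][150:390,140:460],(400,300))]))
a=np.radians(104.9);u=np.array([np.cos(a),np.sin(a)]);v=np.array([-u[1],u[0]])
for c in(w,s,d):
    W=world(c);L=W[...,:2]-[.5524,-.0317];x=L@u;y=L@v;z=W[...,2]
    m=(abs(x+.09)<.05)&(abs(y)<.04)&(z>.1)&(z<.128)
    if m.sum()>20: print("foot rail-frame xy range",m.sum(),np.percentile(x[m],[1,99]).round(4),np.percentile(y[m],[1,99]).round(4),z[m].min())
    m=(abs(x+.09)<.05)&(abs(y)<.045)&(z>.055)&(z<.12)
    if m.sum()>20: print(" lower",m.sum(),np.percentile(x[m],[1,99]).round(4),np.percentile(y[m],[1,99]).round(4),z[m].min(),np.percentile(z[m],2))
    m=(abs(x)<.172)&(abs(y)<.05)&(z>.035)&(z<.045)
    P=np.c_[x,y] if 0 else np.stack([x[m],y[m]],1); print(" rail",cv2.minAreaRect((P*1000).astype(np.float32)), "mouth edges", P[P[:,1]>0][:,1].min().round(4),P[P[:,1]<0][:,1].max().round(4),np.percentile(P[P[:,1]>0][:,1],2).round(4),np.percentile(P[P[:,1]<0][:,1],98).round(4))
E
python3 go.py .576 -.122 .064 14.9
```

```text
foot rail-frame xy range 2722 [-0.1245 -0.0654] [-0.0086  0.0125] 0.10002569095244429
 lower 1915 [-0.124 -0.066] [-0.0086 -0.0075] 0.08528945724950451 0.08733890339734278
 rail ((-5.884429931640625, -0.265716552734375), (326.6529541015625, 90.54888916015625), 0.13916759192943573) mouth edges 0.0 -0.0 0.0086 -0.0124
foot rail-frame xy range 526 [-0.1256 -0.0664] [-0.0087  0.0151] 0.1000852351184417
 lower 471 [-0.1258 -0.0671] [-0.0087  0.015 ] 0.08433164754599065 0.08735100561910629
 rail ((1.002166748046875, -0.8153495788574219), (90.98672485351562, 341.06219482421875), 89.7219009399414) mouth edges 0.0 -0.0001 0.0039 -0.0094
foot rail-frame xy range 290 [-0.1218 -0.0648] [-0.0075  0.0162] 0.10009129169136288
 lower 270 [-0.1209 -0.0643] [-0.0077  0.0162] 0.08589883558235378 0.0878476563212352
 rail ((-0.1660919189453125, 0.2873878479003906), (343.5633850097656, 90.3016586303711), 0.04701937735080719) mouth edges 0.0121 -0.0171 0.0224 -0.0215
t 8.3333 pos [ 0.5751 -0.1238  0.1427] rot [179.93  -0.22  14.65] F [ 0.1 -0.9 -3.5] grip 0.0236 q [-29.  17.  46. 100. -13.  68. -55.]
shift [ 0.001  -0.0017  0.0787] turn [ 0.001 -0.004 -0.004]
```

View pics/m2.png

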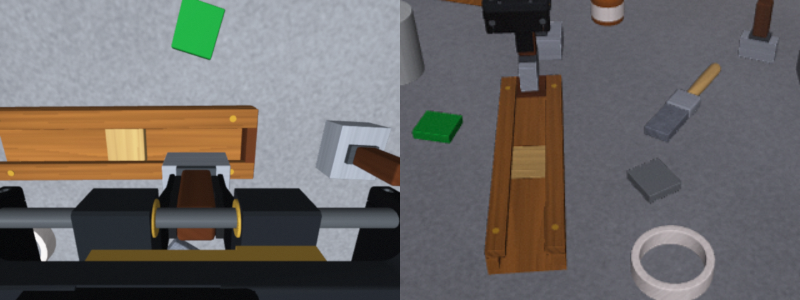

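Wrist and side views: the foot hangs over the slot's right part, clear of the offcut, about 3.5 mm off the centre line. Correcting that, then lowering.

servo_tool --plan '[[[0.015,0.0035,0,0,-0.004],[0.015,0.0035,0,0.0,-0.004],[0.015,0.0035,0,0.025,-0.004],[0.015,0.0035,0,0.04,-0.004],[0.015,0.0035,0,0.05,-0.004],[0.015,0.0035,0,0.06,-0.004],[0.015,0.0035,0,0.068,-0.004],[0.015,0.0035,0,0.074,-0.004],[0.015,0.0035,0,0.0765,-0.004],[0.015,0.0035,0,0.0765,-0.004],[0.015,0.0035,0,0.0765,-0.004]]]'

```text
time_s: 9.25
tool_pos: [0.5792, -0.1231, 0.0666]
tool_rot: [179.9, -0.3, 14.9]
force: [0.7, -0.3, -2.7]
grip_width: 0.0235
```

```bash
python3 - <<'E'
from h import *
a=np.radians(104.9);u=np.array([np.cos(a),np.sin(a)]);v=np.array([-u[1],u[0]])
o=np.array([.5524,-.0317])
print("target for scraper at +.155:", o+u*.155)
for n in("wrist","scene","side"):
    c=read_camera(n)
    W=world(c);L=W[...,:2]-o;x=L@u;y=L@v;z=W[...,2]
    m=(abs(x+.09)<.05)&(abs(y)<.03)&(z>.0415)&(z<.049)
    if m.sum()>20: print(n,m.sum(),np.percentile(x[m],[1,99]).round(4),np.percentile(y[m],[1,99]).round(4),z[m].max())
E
python3 go.py .5125 .118 .066 14.9
```

```text
target for scraper at +.155: [0.51254442 0.11808829]
wrist 1499 [-0.1247 -0.0652] [-0.0137  0.0083] 0.048998766757609946
scene 141 [-0.132  -0.0613] [-0.0285  0.0267] 0.04898254259638357
side 171 [-0.138  -0.0416] [-0.0298  0.0295] 0.04899307296724231
t 9.4 pos [ 0.5793 -0.123   0.0669] rot [179.91  -0.29  14.88] F [ 0.7 -0.4 -2.5] grip 0.0236 q [-27.  23.  44. 103. -18.  61. -52.]
shift [-0.0027 -0.2501  0.0005] turn [ 0.002 -0.005 -0.   ]
```

The foot is in the slot at x = -0.095, y about -0.003, bottom about 2 mm off the floor. Pushing now.

servo_tool --plan '[[[0.015,-0.001,-0.01,0,0],[0.015,-0.002,-0.02,0,0],[0.015,-0.0027,-0.032,0,0],[0.015,-0.0027,-0.044,0,0],[0.015,-0.0027,-0.056,0,0],[0.015,-0.0027,-0.068,0,0],[0.015,-0.0027,-0.08,0,0],[0.015,-0.0027,-0.092,0,0],[0.015,-0.0027,-0.104,0,0],[0.015,-0.0027,-0.116,0,0],[0.015,-0.0027,-0.128,0,0],[0.015,-0.0027,-0.135,0,0]]]'

```text
time_s: 10.4
tool_pos: [0.5414, 0.0095, 0.0668]
tool_rot: [180.0, -0.3, 15.0]
force: [0.4, -0.9, -3.0]
grip_width: 0.0241
```

```bash
python3 go.py .5125 .118 .066 14.9
```

```text
t 10.4 pos [0.5414 0.0095 0.0668] rot [179.97  -0.3   15.04] F [ 0.4 -0.9 -3. ] grip 0.0241 q [-41.  15.  43. 110. -12.  58. -68.]
shift [ 0.0003 -0.1123  0.0007] turn [ 0.    -0.005  0.002]
```

servo_tool --plan '[[[0.015,0,-0.012,0,0],[0.015,0,-0.024,0,0],[0.015,0,-0.036,0,0],[0.015,0,-0.048,0,0],[0.015,0,-0.06,0,0],[0.015,0,-0.072,0,0],[0.015,0,-0.084,0,0],[0.015,0,-0.096,0,0],[0.015,0,-0.105,0,0],[0.015,0,-0.112,0,0],[0.015,0,-0.112,0,0],[0.015,0,-0.112,0,0]]]'

```text
time_s: 11.4
tool_pos: [0.5121, 0.1181, 0.0667]
tool_rot: [180.0, -0.3, 15.1]
force: [-0.6, -1.0, -2.5]
grip_width: 0.024
```

```bash
cat > chk.py <<'E'
from h import *
import sys
a=np.radians(104.9);u=np.array([np.cos(a),np.sin(a)]);v=np.array([-u[1],u[0]]);o=np.array([.5524,-.0317])
ims=[]
for n in("scene","side"):
    c=read_camera(n);I=c["image"];ims.append(I)
    W=world(c);L=W[...,:2]-o;x=L@u;y=L@v;z=W[...,2];h=cv2.cvtColor(I,cv2.COLOR_RGB2HSV)
    m=(x>.1)&(x<.32)&(abs(y)<.08)&(z<.04)&(h[...,1]>60)&(h[...,2]>110)&(h[...,0]>12)&(h[...,0]<30)&(z>.01)
    print(n,"pale",m.sum(),*(np.percentile(q[m],[1,50,99]).round(4) for q in(x,y,z)) if m.sum() else "")
    m=(x>.172)&(x<.32)&(abs(y)<.08)&(z>.008)&(z<.025)
    if m.sum(): print("  past end",m.sum(),*(np.percentile(q[m],[1,50,99]).round(4) for q in(x,y,z)))
    m=(abs(x-.13)<.08)&(abs(y)<.02)&(z>.042)&(z<.049)
    if m.sum(): print("  foot top",m.sum(),*(np.percentile(q[m],[1,50,99]).round(4) for q in(x,y,z)))
    m=(abs(x-.13)<.08)&(abs(y)<.03)&(z>.11)&(z<.117)
    if m.sum(): print("  handle top",m.sum(),*(np.percentile(q[m],[1,50,99]).round(4) for q in(x,y,z)))
s,d=ims
save(sys.argv[1],np.hstack([cv2.resize(s[100:340,310:630],(400,300)),cv2.resize(d[200:440,140:460],(400,300))]))
E
python3 chk.py m3.png; python3 go.py .5125 .118 .066 14.9
```

```text
scene pale 453 [0.1016 0.1624 0.2366] [-0.0413 -0.014   0.0427] [0.0101 0.0379 0.04  ]
  past end 219 [0.1736 0.2174 0.2376] [-0.028  -0.014   0.0015] [0.0084 0.0144 0.0216]
  foot top 115 [0.1239 0.1317 0.1813] [-0.0111 -0.003   0.0127] [0.0421 0.047  0.049 ]
side pale 1473 [0.1372 0.2098 0.2364] [-0.0399  0.0011  0.0423] [0.0101 0.0145 0.0395]
  past end 1454 [0.1812 0.212  0.2365] [-0.0263  0.0014  0.0289] [0.0086 0.0144 0.0234]
  foot top 154 [0.1593 0.179  0.184 ] [-0.0087  0.0036  0.0144] [0.0421 0.0476 0.049 ]
t 11.5 pos [0.5124 0.1171 0.0667] rot [179.96  -0.3   14.99] F [-0.2 -0.2 -3.4] grip 0.0239 q [-51.  13.  40. 112. -10.  58. -82.]
shift [ 0.0003 -0.0009  0.0007] turn [ 0.001 -0.005  0.002]
```

View pics/m3.png

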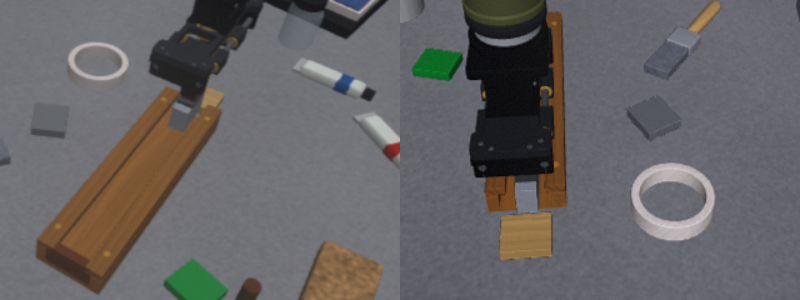

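The side view shows the offcut lying flat at (525,235), x from 0.187 to 0.237, top at 14 mm, clear of the rail. Backing the scraper into the slot and setting it down.

servo_tool --plan '[[[0.015,0,0.012,0,0],[0.015,0,0.024,0,0],[0.015,0,0.036,0,0],[0.015,0,0.048,0,0],[0.015,0,0.055,0,0],[0.015,0,0.055,0,0],[0.015,0,0.055,0.001,0],[0.015,0,0.055,0.0015,0],[0.015,0,0.055,0.002,0],[0.015,0,0.055,0.002,0]]]'

```text
time_s: 12.33
tool_pos: [0.5265, 0.0648, 0.0647]
tool_rot: [180.0, -0.3, 15.1]
force: [0.2, 0.6, -2.5]
grip_width: 0.0239
```

servo_tool --plan '[[[0.015,0,0,0.0007,0],[0.015,0,0,0.0014,0],[0.015,0,0,0.0014,0]]]'

```text
time_s: 12.58
tool_pos: [0.5266, 0.0648, 0.0646]
tool_rot: [-180.0, -0.3, 15.1]
force: [-4.4, -2.3, 8.6]
grip_width: 0.0239
```

Floor contact felt (force went from -2.5 to +8.6 N). Easing back slightly and releasing.

servo_tool --plan '[[[0.015,0,0,-0.0002,0],[0.06,0,0,-0.0002,0],[0.06,0,0,0,0],[0.06,0,0,0,0],[0.06,0,0,0,0],[0.06,0,0,0,0],[0.06,0,0,0,0],[0.06,0,0,0,0],[0.06,0,0,0,0],[0.06,0,0,0,0],[0.06,0,0,0,0]]]'

```text
time_s: 13.5
tool_pos: [0.5266, 0.0648, 0.0646]
tool_rot: [-180.0, -0.3, 15.1]
force: [-0.6, 0.7, 0.3]
grip_width: 0.0599
```

servo_tool --plan '[[[0.06,0,0,0,0],[0.06,0,0,-0.02,0],[0.06,0,0,-0.05,0],[0.06,0,0,-0.08,0],[0.06,0,0,-0.11,0],[0.06,0,0,-0.13,0],[0.06,0.02,0.03,-0.13,0],[0.06,0.04,0.06,-0.13,0],[0.06,0.05,0.1,-0.13,0],[0.06,0.05,0.12,-0.13,0],[0.06,0.05,0.12,-0.13,0],[0.06,0.05,0.12,-0.13,0]]]'

```text
time_s: 14.5
tool_pos: [0.6054, -0.0402, 0.1946]
tool_rot: [180.0, -0.2, 14.9]
force: [-0.4, 1.0, 0.0]
grip_width: 0.0601
```

```bash
python3 chk.py m4.png
```

```text
scene pale 274 [0.1003 0.1366 0.235 ] [-0.0429 -0.0254  0.043 ] [0.012 0.039 0.04 ]
  past end 87 [0.2017 0.2156 0.2374] [-0.0282 -0.0227 -0.0135] [0.01   0.0141 0.017 ]
  foot top 121 [0.0702 0.0778 0.0917] [-0.0117  0.      0.0121] [0.0423 0.046  0.0485]
side pale 1368 [0.1175 0.2115 0.2362] [-0.0348  0.0011  0.0379] [0.0102 0.0144 0.0391]
  past end 1345 [0.1865 0.2145 0.2365] [-0.0263  0.0011  0.0289] [0.0085 0.0143 0.0169]
  foot top 180 [0.0725 0.1219 0.1301] [-0.0094  0.0029  0.0136] [0.0425 0.0465 0.0489]
  handle top 204 [0.0875 0.1018 0.1116] [-0.01    0.0016  0.0128] [0.1102 0.1132 0.115 ]
```

View pics/m4.png

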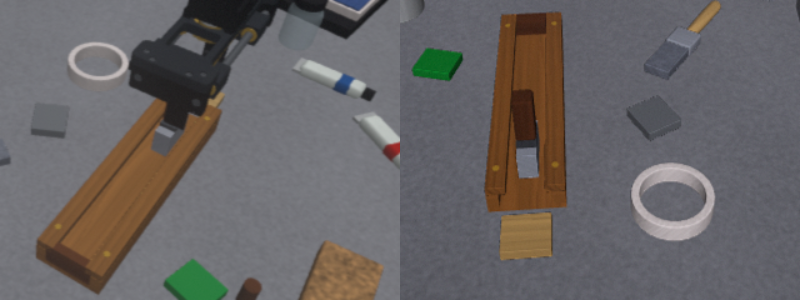

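```bash
python3 - <<'E'
from h import *
o=readout.get_obs();c=read_camera("scene")
q=c["camera_from_world"]@np.r_[o["tool_pos"],1];k=c["mtx"]@[q[0],-q[1],-q[2]];print(o["tool_pos"],o["force"],o["joint_velocities"].round(2),k[:2]/k[2],"crop",(k[:2]/k[2]-[310,100])*1.25)
c=read_camera("side");W=world(c);m=(abs(W[...,2]-.1)<.01)
d=(np.hypot(W[...,0]-.618,W[...,1]+.325)<.03)&(W[...,2]>.101)&(W[...,2]<.112);print("wide top",W[d].mean(0).round(3),d.sum())
if o["tool_pos"][2]>.18: env.sign_off(); print("signed off")
E
```

```text
[ 0.6052584  -0.03687616  0.19452101] [ 0.44109985 -0.22214464  0.42434986] [-0.96 -0.54 -0.78  0.23  0.15 -0.02  0.13] [462.52843609 183.39487753] crop [190.66054511 104.24359692]
wide top [ 0.617 -0.323  0.105] 87
the job is handed in; nothing more can be done
signed off
```

The offcut is out of the slot and lying on the bench, and the narrow scraper stands upright in the slot. I handed the job in after about 15 s of robot time; no verdict is reported.

- **Choice of scraper:** I took the narrow scraper farthest from the base, at 0.536 m. The other two narrow ones stand at 0.37 and 0.45 m.
- **First grasp failed:** I lifted before the slow jaws had closed. The scraper was not moved, and the second grasp with a longer closing time held.
- **Offcut:** it lies flat, with its top at 14 mm. It spans x = 0.187 to 0.237 m in the rail frame, so its centre is at about 0.212 m and it is clear of the rail end at 0.170 m.
- **Scraper:** it stands at x ≈ 0.10 m and about 2 mm off the slot's centre line. The handle top is at 0.113 m, which puts the foot on the slot floor.
- **Wide scraper:** it is where it started, at (0.617, -0.323).
- **Gripper:** it is raised to z = 0.195 m, touching nothing, with force readings under 0.5 N.

None of the last checks disagreed. The scene camera could not confirm the scraper's handle because the gripper hid it, so the final upright reading comes from the side camera only.

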